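Right the fallen bottle into the finishing caddy and hold the caddy up level

TASK

Stand the fallen orange bottle of finish upright in the empty bay of the wooden caddy, setting it down rather than dropping it, and let go of it. Then pick up the caddy by its red handle, keeping it level, and finish while still holding it steady about 10 cm above the bench with both bottles standing in their bays. Leave the chuck, the turned bowl and the green tin where they are.

Things in the scene. Friction and masses are not known exactly. Their poses are not given: they have to be found in the camera images.
- caddy: Loose light-wood carrying caddy, about 0.4 kg without bottles. Base board 84 mm (x) by 326 mm (y), 10 mm thick. At each end of its y axis a square bay for a bottle; between them, on two upright boards (50 x 12 mm, centred at y = +45 and -45 mm, up to 180 mm high), a red handle bar. The blue bottle stands in the bay at -y, the bay at +y is empty. Origin at the centre of the underside, z up.
- handle (a point): Centre of the red handle bar, 163 mm above the caddy's underside. The bar runs along the caddy's y; it is 24 mm thick (x) and 30 mm tall (z), flat-sided, clear for 78 mm between the uprights. Axes as the caddy's.
- empty_bay (a point): Centre of the floor of the empty bay, at x = 0, y = +125 mm, z = 10 mm in the caddy. The bay is 68 (x) x 64 mm (y) inside, its walls stand 26 mm above its floor. Axes as the caddy's.
- full_bay (a point): The same point of the other bay, at y = -125 mm, where the blue bottle stands.
- fallen_bottle: Orange plastic bottle with a white paper band and a black cap, lying on its side on the bench: 50 x 50 mm square section, straight flat sides from the foot up to 105 mm, then a sloping shoulder and a round cap 24 mm across; 138 mm tall in all, about 0.2 kg. Origin at the centre of its foot, z axis runs from foot to cap. As it lies its y axis points down and its x axis is level.
- standing_bottle: Blue plastic bottle with a white paper band and a white cap, standing loose in its bay, the same size: 50 x 50 mm square section, straight flat sides from the foot up to 105 mm, then a sloping shoulder and a round cap 24 mm across; 138 mm tall in all, about 0.2 kg. Origin at the centre of its foot, z axis runs from foot to cap.
- chuck: Steel lathe chuck, 90 mm across and 70 mm high, standing on the bench; leave it alone. Origin at the centre of its underside.
- turned_bowl: Dark turned wooden bowl, 116 mm across, 50 mm high; leave it alone. Origin at the centre of its underside.
- wax_tin: Green round tin, 68 mm across, 50 mm high; leave it alone. Origin at the centre of its underside.
Mind the look-alikes: they are no part of the job. What is meant by the fallen_bottle is not turquoise, and is the smaller of those in its own colour.

How it is judged:
On the way, in this order (a step that is already met when the one before it is completed fails the run):
1. the orange bottle is lowered upright into the empty bay while still gripped, its foot within 15 mm of the bay's floor (horizontal distance between fallen_bottle and empty_bay below 0.018 m and z of fallen_bottle in the frame of empty_bay between -0.005 and 0.015 m and angle between fallen_bottle's own z axis and vertical below 0.35 rad and contact force between the fingers and fallen_bottle above 0.5 N), for 0.05 s.
2. the orange bottle stands upright in the bay, let go, with the caddy on the bench (horizontal distance between fallen_bottle and empty_bay below 0.016 m and z of fallen_bottle in the frame of empty_bay between -0.005 and 0.012 m and angle between fallen_bottle's own z axis and vertical below 0.15 rad and contact force between each of the arm, the fingers and fallen_bottle below 0.1 N and height (world z) of caddy below 0.01 m), for 0.2 s.
At the end, for the whole second after the job is handed in: Caddy held by its red handle, underside 50-180 mm above the bench, within 0.12 rad of level, still; both bottles in their bays (16 mm of centre, foot at most 12 mm off the floor, 0.2 rad of upright), untouched by the fingers; chuck, bowl, tin moved under 30 mm and not touching the caddy (height (world z) of caddy between 0.05 and 0.18 m and angle between caddy's own z axis and vertical below 0.12 rad and linear speed of caddy below 0.02 m/s and angular speed of caddy below 0.1 rad/s and contact force between the fingers and caddy above 2 N and distance between the grasp point and handle below 0.05 m and horizontal distance between fallen_bottle and empty_bay below 0.016 m and z of fallen_bottle in the frame of empty_bay between -0.005 and 0.012 m and horizontal distance between standing_bottle and full_bay below 0.016 m and z of standing_bottle in the frame of full_bay between -0.005 and 0.012 m and angle between each of fallen_bottle, standing_bottle's own z axis and vertical below 0.2 rad and contact force between the fingers and fallen_bottle below 0.1 N and contact force between the fingers and standing_bottle below 0.1 N and contact force between caddy and chuck below 0.1 N and contact force between caddy and turned_bowl below 0.1 N and contact force between caddy and wax_tin below 0.1 N and distance of each of chuck, turned_bowl, wax_tin from where it was at the start of the episode below 0.03 m); the arm keeps its last pose, push and grip.
It fails at once if the caddy is tipped more than 0.3 rad (angle between caddy's own z axis and vertical above 0.3 rad).
It fails at once if the blue bottle is tipped out of upright (0.5 rad) (angle between standing_bottle's own z axis and vertical above 0.5 rad).
It fails at once if the chuck, bowl or tin is displaced by more than 30 mm (distance of any of chuck, turned_bowl, wax_tin from where it was at the start of the episode above 0.03 m).
It also fails if it takes over 58 s, if anything falls off the work surface, if the arm or the gripper's body presses on something with over 40 N, if the wrist force passes 120 N, or if a joint passes its speed limit or range.

ROBOT

A 6-joint arm with a two-finger parallel gripper is mounted at the origin on the work surface. World frame = base frame: x ahead of the robot, y to its left, z up, the work surface at z = 0. Lengths are in m, angles in rad, forces in N, time in s.
With the tool pointing down it reaches from about 0.35 to 0.95 m from the base axis. Payload 17.4 kg.
Tool frame: the origin (TCP) lies on the centre line of the jaws, within the pads' length; the fingertips stand 25 mm ahead of it and the grasp point (between the pads) lies 6 mm ahead of it; z points along the fingers, x is the direction in which the jaws open and shut, and the axes are right-handed (so a half turn about z gives the same grasp; the last joint's range is limited). The gripper opens to 93 mm and grips with 3 to 60 N. Pads are 15 mm wide; open, the fingers measure 128 mm over their backs; the gripper's body (75 mm by 188 mm) begins 65 mm behind the grasp point.
Start: joints at [-1.193, 0.116, 1.442, -0, 1.584, -0.038], TCP at [0.273, -0.617, 0.244] pointing down, gripper open.
Joint ranges: [-2.83, 2.83], [-0.83, 2.19], [0.07, 2.5], [-1.14, 4.28], [0.01, 3], [-2.97, 2.97]. Speed limits (rad/s): [1.89, 1.89, 2.22, 3.14, 3.14, 3.14].

INTERFACE

Orientations are given as a unit quaternion [x, y, z, w].
In Python, from cell import get_state, grab_frame, camera_info, close_job gives the robot as it stands. The module is installed in compiled form; this text tells all that it offers.
- The arm moves only by the tool step_arm, never from a script. Its argument "steps" is text: rows parted by semicolons, each of 7 numbers parted by spaces: the opening in per cent of the stroke, from 0 (shut) to 100 (fully open), then the shift along the tool's x, y, z in m, then the turn, a rotation vector about the tool's x, y, z in rad. In form: gripper x y z wx wy wz; .... A call has 1 to 20 rows; each row shifts and turns the commanded pose from where the row before left it, along the tool's axes as they then stand; what a row does not reach is not made up. A row lasts 1/8 s, in which the tool goes at most 62.5 mm and 10.7 degrees, less where a joint would pass 70% of its speed; a pose out of reach is approached as far as the arm can. A call with a gripper value outside its range is refused whole. The fingers move at their own pace and stop on an object; the grip force is fixed at half the most. Time passes only in rows, so rows that do not move let the fingers close. It gives the time, the measured TCP pose, the force and the opening at its end, in the units of the state.
- get_state(): the state, without advancing time (a new reading comes with each control period).
- grab_frame(name): name is "side" or "top" or "wrist"; returns (picture, depth): 384x512x3 uint8, red, green, blue; 384x512 float32, m along the optical axis (not along the pixel's ray), 0 where there is no reading.
- camera_info(name): a dict with "fx", "fy", "cx", "cy" (pixels), "k1" (the pictures are not rectified: a ray, as slopes to the right and down, at radius r is drawn at 1 + k1 r^2 times it, then the intrinsics apply), "extrinsics" (4x4, takes a point from world to camera coordinates). Camera axes: x right, y up, looking along -z (the intrinsics and any distortion apply to the point x, -y, -z); pixel columns grow to the right and rows downward; lengths in m; the calibration is good to about 2 mm. A picture is of the moment at which its call begins: read the wrist's pose just before it. camera_info takes no time and is no camera call; for the wrist camera it gives the pose at the moment of the call.
- close_job(): hands the job in, once; it reports no verdict.
The state is a dict: "time": time; "joints": joint angles; "joint_vel": joint speeds; "joint_efforts": joint torques, N m; "tool_pos": TCP position; "orientation": TCP orientation; "wrist_force": force on the tool from outside, world axes, zero at the start; "ft_torque": the same for the moment, N m; "width": finger opening in m.
Only numpy, scipy, OpenCV 4.12 (cv2) and the standard library are available. Lean on these libraries where they do the work, as an engineer would, in place of code of your own. Each camera call takes 0.05 s, during which the arm holds its last target.

## Working session

There is one attempt and no reset: what is moved stays moved. The work goes in short steps, Python scripts to look and compute and a tool call to move; the robot and the scene stay as the last step left them, time stands still between calls to the robot, and variables do not carry over. Pictures are saved under pics/ and viewed, and the job is handed in when it is done.

Besides the shell and the picture viewer there is one more tool, called after "Call:" by a JSON object that holds its "fn" and its "kwargs", one argument or row to a line. step_arm: Moves the arm, as the interface text tells. Its arguments: {"type":"object","properties":{"steps":{"type":"string"}},"required":["steps"]}

```bash
mkdir -p pics
cat > h.py <<'E'
import numpy as np, cv2
from cell import *
def cam(name):
    c=camera_info(name); return c
def pts(name,depth,c):
    # world point per pixel
    h,w=depth.shape
    u,v=np.meshgrid(np.arange(w),np.arange(h))
    K=np.array([[c['fx'],0,c['cx']],[0,c['fy'],c['cy']],[0,0,1]])
    xd=(u-c['cx'])/c['fx']; yd=(v-c['cy'])/c['fy']
    x,y=xd.copy(),yd.copy()
    for _ in range(15):
        s=1+c['k1']*(x*x+y*y); x=xd/s;y=yd/s
    P=np.stack([x*depth,-y*depth,-depth,np.ones_like(depth)],-1)
    return (P@np.linalg.inv(np.array(c['extrinsics'])).T)[...,:3]
def proj(c,p):
    q=(np.array(c['extrinsics'])@np.append(p,1))[:3]; x,y=q[0]/-q[2],-q[1]/-q[2]
    s=1+c['k1']*(x*x+y*y); return c['fx']*x*s+c['cx'],c['fy']*y*s+c['cy']
def snap(name,tag):
    c=camera_info(name); im,d=grab_frame(name)
    np.savez(f'{tag}.npz',im=im,P=pts(name,d,c),d=d)
    cv2.imwrite(f'pics/{tag}.png',cv2.cvtColor(im,cv2.COLOR_RGB2BGR)); return c,im,d
E
python3 - <<'E'
from h import *
for n in ['side','top','wrist']:
    c,im,d=snap(n,n+'0'); print(n,c['fx'],c['k1'],np.round(np.linalg.inv(c['extrinsics']),3).tolist())
print(get_state())
E
```

```text
side 428.88643917397377 0.03161615091158984 [[-0.984, 0.132, -0.119, 0.467], [-0.177, -0.746, 0.642, 0.591], [-0.004, 0.653, 0.758, 0.808], [0.0, 0.0, 0.0, 1.0]]
top 356.27196058863564 -0.052578975447508676 [[-0.007, 0.995, -0.103, 0.478], [-1.0, -0.009, -0.019, 0.021], [-0.02, 0.103, 0.994, 1.029], [0.0, 0.0, 0.0, 1.0]]
wrist 267.5448153411392 -0.06301413235543338 [[0.404, 0.888, 0.22, 0.332], [-0.915, 0.393, 0.095, -0.591], [-0.002, -0.239, 0.971, 0.385], [0.0, 0.0, 0.0, 1.0]]
{'time': 0.15, 'joints': array([-1.19280705e+00,  1.16347396e-01,  1.44211312e+00, -1.47604413e-05,
        1.58401670e+00, -3.77785065e-02]), 'joint_vel': array([-0.0012725 , -0.00257853, -0.00265943, -0.00054772, -0.00050073,
       -0.00211774]), 'joint_efforts': array([ 2.77516148e-03, -7.21763849e+01, -6.22949624e+01,  7.79673737e-02,
        2.24841986e-02, -1.18189269e-04]), 'tool_pos': array([ 0.27257618, -0.61736141,  0.24309311]), 'orientation': array([ 8.37822170e-01, -5.45943053e-01, -3.65428943e-04, -2.49257877e-04]), 'wrist_force': array([-0.30935076, -0.38241269,  0.03943256]), 'ft_torque': array([ 0.07742252,  0.05159669, -0.0035773 ]), 'width': 0.09303140299194886}
```

View pics/top0.png

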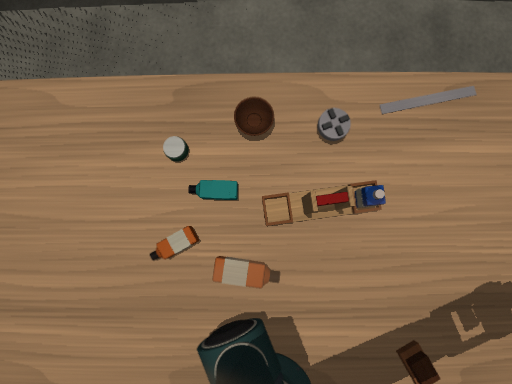

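View pics/side0.png

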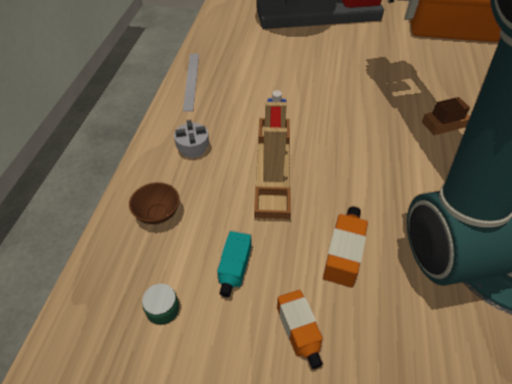

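Candidates in the top view are turquoise (214,190), small orange (177,242) and larger orange (242,272). The smaller orange one fits the description. I'll confirm it by measuring and with an enlarged crop.

```bash
cat > meas.py <<'E'
from h import *
z=np.load('top0.npz'); im=z['im'];P=z['P']
cv2.imwrite('pics/crop1.png',cv2.resize(cv2.cvtColor(im[160:310,130:300],cv2.COLOR_RGB2BGR),None,fx=4,fy=4))
for nm in ['top0','side0']:
    z=np.load(nm+'.npz'); im=z['im'];P=z['P']
    hsv=cv2.cvtColor(im,cv2.COLOR_RGB2HSV)
    print(nm,'bench z',np.median(P[...,2][(P[...,2]<.03)&(P[...,2]>-.03)]))
    # things above bench
    m=((P[...,2]>0.012)&(P[...,2]<0.3)&(z['d']>0)).astype(np.uint8)
    n,l,s,ce=cv2.connectedComponentsWithStats(m)
    for i in range(1,n):
        if s[i,4]<80: continue
        Q=P[l==i]; top=np.percentile(Q[:,2],98)
        T=Q if top<.12 else Q
        r=cv2.minAreaRect((T[:,:2]*1000).astype(np.float32))
        print(np.round(ce[i]),s[i,4],'ztop',round(top,3),'rect mm',np.round(r[0],1),np.round(r[1],1),round(r[2],1), 'rgb',np.median(im[l==i],0))
E
python3 meas.py
```

```text
top0 bench z -0.0006834619841609157
[254. 115.] 1004 ztop 0.051 rect mm [796.   23.4] [110.9 114.4] 89.1 rgb [50. 28. 16.]
[333. 124.] 830 ztop 0.072 rect mm [ 771.1 -202.5] [85.3 87.6] 82.4 rgb [106.5 101.   99. ]
[175. 148.] 487 ztop 0.052 rect mm [707.6 248.5] [65.  64.1] 87.2 rgb [160. 157. 148.]
[215. 189.] 828 ztop 0.053 rect mm [588.5 141. ] [138.   50.6] 87.5 rgb [ 34. 112. 105.]
[347. 198.] 1700 ztop 0.181 rect mm [ 555.6 -219.9] [ 84.6 215.4] 7.5 rgb [78.5 49.  47. ]
[277. 208.] 308 ztop 0.039 rect mm [532.1 -40. ] [84.2 76. ] 7.3 rgb [110.  68.  40.]
[174. 243.] 842 ztop 0.053 rect mm [433.5 253.7] [ 50.7 137.7] 28.9 rgb [155.  79.  33.]
[243. 273.] 1542 ztop 0.068 rect mm [356.7  46.1] [179.4  66.5] 81.3 rgb [153.  89.  52.]
[242. 349.] 3202 ztop 0.292 rect mm [127.7  35.8] [258.9 176.9] 30.3 rgb [20. 28. 27.]
[419. 365.] 1003 ztop 0.072 rect mm [ 104.1 -418.8] [99.  62.7] 29.1 rgb [34. 20. 12.]
side0 bench z -0.0007883318380479953
[316.  11.] 2883 ztop 0.072 rect mm [ 499.6 -967.3] [448.8 156. ] 16.7 rgb [37. 36. 35.]
[453.  19.] 3292 ztop 0.258 rect mm [  77.8 -715.2] [
[... 216 characters left out ...]
191. 138.] 954 ztop 0.071 rect mm [ 773.1 -197.6] [87.4 90.3] 50.9 rgb [92.5 88.  84. ]
[462. 233.] 9682 ztop 0.295 rect mm [159.5 107.4] [137.7 238.1] 72.8 rgb [29. 46. 44.]
[154. 201.] 1355 ztop 0.05 rect mm [796.9  27.9] [113.9 113.8] 6.3 rgb [69. 41. 24.]
[272. 203.] 697 ztop 0.037 rect mm [534.  -35.2] [83.6 79.3] 7.9 rgb [89. 60. 34.]
[346. 247.] 2290 ztop 0.066 rect mm [359.6  50.3] [181.9  65. ] 81.4 rgb [168.  87.  21.]
[233. 262.] 1529 ztop 0.051 rect mm [590.1 145.8] [139.1  51.2] 88.2 rgb [ 21. 127. 118.]
[160. 303.] 1136 ztop 0.051 rect mm [708.8 255.4] [63.5 64.3] 88.5 rgb [166. 165. 156.]
[301. 327.] 2099 ztop 0.051 rect mm [435.4 258.1] [ 51.2 138.3] 29.0 rgb [167.  88.  24.]
```

```bash
sleep 1; ls pics
```

```text
crop1.png
side0.png
top0.png
wrist0.png
```

View pics/crop1.png

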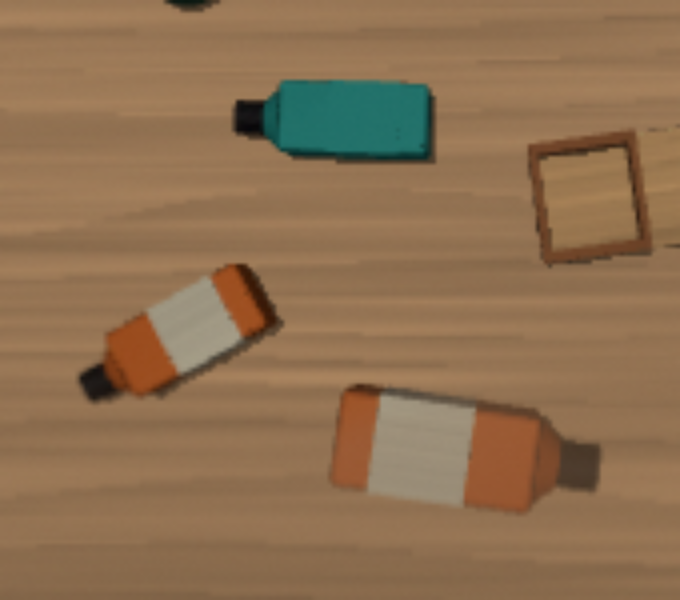

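Confirmed: the small orange bottle, at about (180,330) in the crop, measures 138 x 50 mm. The other orange one is 180 x 66 mm. I'll swing over it, then take a closer look with the wrist camera.

Call:
{"fn": "step_arm", "kwargs": {
  "steps": "100 -0.0085 -0.056 0 0 0 -0.084;100 -0.0085 -0.055 0 0 0 -0.084;100 -0.0085 -0.054 0 0 0 -0.084;100 -0.0085 -0.053 0 0 0 -0.084;100 -0.0085 -0.053 0 0 0 -0.084;100 -0.0085 -0.052 0 0 0 -0.084;100 -0.0085 -0.052 0 0 0 -0.084;100 -0.0085 -0.051 0 0 0 -0.084;100 -0.0085 -0.050 0 0 0 -0.084;100 -0.0085 -0.050 0 0 0 -0.084;100 -0.0085 -0.049 0 0 0 -0.084;100 -0.0085 -0.048 0 0 0 -0.084;100 -0.0085 -0.048 0 0 0 -0.084;100 -0.0085 -0.047 0 0 0 -0.084;100 -0.0085 -0.046 0 0 0 -0.084;100 -0.0085 -0.045 0 0 0 -0.084"
}}

```text
time: 2.15
tool_pos: [0.5548, 0.0867, 0.2434]
orientation: [0.995, 0.096, -0.0, -0.0]
wrist_force: [0.5, -0.6, -0.3]
width: 0.0931
```

```bash
cat >> h.py <<'E'
from scipy.spatial.transform import Rotation as R
def delta(tgt_p,tgt_R,n=1):
    """per-row tool-frame delta (constant twist-less: shift then turn, same each row)"""
    s=get_state(); R0=R.from_quat(s['orientation']); p0=np.array(s['tool_pos'])
    rv=(R0.inv()*tgt_R).as_rotvec()
    step=rv/n; # solve constant body shift
    A=sum((R0*R.from_rotvec(step*i)).as_matrix() for i in range(n))
    sh=np.linalg.solve(A,np.array(tgt_p)-p0)
    print('total rot',np.round(rv,3),'per row',np.round(sh,4),np.round(step,4))
def frame(x,z):
    x=np.array(x,float);z=np.array(z,float);z/=np.linalg.norm(z);x-=z*(x@z);x/=np.linalg.norm(x)
    return R.from_matrix(np.stack([x,np.cross(z,x),z],1))
def listobj(nm,zmin=.012,zmax=.3):
    z=np.load(nm+'.npz'); im=z['im'];P=z['P']
    b=P[...,2][(np.abs(P[...,2])<.02)]; print('bench',np.median(b))
    m=((P[...,2]>zmin)&(P[...,2]<zmax)&(z['d']>0)).astype(np.uint8)
    n,l,s,ce=cv2.connectedComponentsWithStats(m)
    for i in range(1,n):
        if s[i,4]<150: continue
        Q=P[l==i]; r=cv2.minAreaRect((Q[:,:2]*1000).astype(np.float32))
        print(np.round(ce[i]),s[i,:5],'zt',round(np.percentile(Q[:,2],98),3),np.round(r[0],1),np.round(r[1],1),round(r[2],1),np.median(im[l==i],0))
E
python3 - <<'E'
from h import *
snap('wrist','w1'); listobj('w1')
print(get_state()['joints'])
E
```

```text
bench 0.0010653386376139884
[185.  40.] [ 149    0   71   88 3846] zt 0.053 [444.3 238.7] [51.6 98. ] 28.9 [221.  184.  148.5]
[397.  74.] [ 365   45   65   58 2924] zt 0.052 [707.9 252. ] [65.  65.5] 59.4 [215. 210. 198.]
[286. 144.] [ 256   85   58  112 3984] zt 0.052 [589.2 143.5] [137.8  50.7] 88.0 [ 27. 138. 125.]
[104. 164.] [  64  106   85  134 7384] zt 0.068 [358.7  48.6] [180.  67.] 81.4 [117.  83.  20.]
[157. 238.] [ 117  216   65   38 1527] zt 0.273 [503.6  81.8] [11.7 23. ] 55.7 [85. 75. 62.]
[364. 234.] [ 321  216  122   38 2313] zt 0.272 [708.9  83.5] [ 79.5 219.1] 65.7 [85. 56. 32.]
[220. 237.] [191 227  61  28 861] zt 0.038 [531.  -19.8] [84.5 41.2] 7.6 [78. 45. 22.]
[135. 297.] [120 282  36  44 805] zt 0.3 [507.2  78.2] [ 2.8 20.2] 14.3 [76. 68. 57.]
[366. 293.] [347 282  35  28 673] zt 0.3 [601.3  96.1] [ 2.7 19.8] 7.8 [77. 68. 56.]
[215. 310.] [ 196  293   42   35 1042] zt 0.089 [ 534.5 -131. ] [80.5 47.1] 31.5 [95.  67.5 38. ]
[ 0.11548709 -0.13316084  1.68927447  0.00171158  1.58590072 -0.08266614]
```

View pics/w1.png

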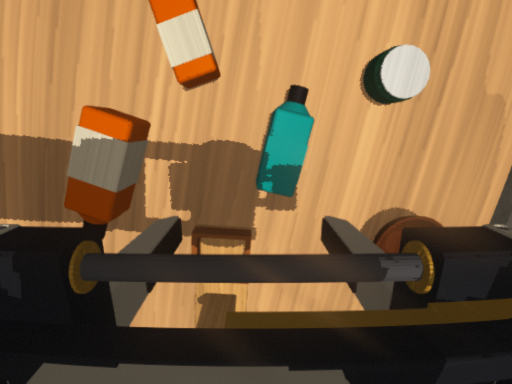

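The wrist view puts the turquoise bottle and tin midway between the two other cameras, so averaging them is right. Next I'll go to a tilted hover above the orange bottle, reading joints along the way to identify the arm's geometry.

Run:
```python
from h import *
s=get_state();print(s['joints'],s['tool_pos'],s['orientation'])
cap=np.array([-.4833,.8755,0]); dn=np.array([0,0,-1.])
z=(dn-cap)/2**.5
T=frame([.8755,.4833,0],z)
g=np.array([.4316,.2612,.14])
delta(g-.006*z,T,12)
```

```text
[ 0.11548709 -0.13316084  1.68927447  0.00171158  1.58590072 -0.08266614] [0.5535528  0.09036278 0.24358992] [ 9.95094279e-01  9.89272438e-02 -2.24855959e-04 -8.52117477e-04]
total rot [-0.781  0.12  -0.29 ] per row [-0.0053 -0.0195  0.0016] [-0.0651  0.01   -0.0242]
```

Call:
{"fn": "step_arm", "kwargs": {
  "steps": "100 -0.0053 -0.0195 0.0016 -0.0651 0.01 -0.0242;100 -0.0053 -0.0195 0.0016 -0.0651 0.01 -0.0242;100 -0.0053 -0.0195 0.0016 -0.0651 0.01 -0.0242;100 -0.0053 -0.0195 0.0016 -0.0651 0.01 -0.0242;100 -0.0053 -0.0195 0.0016 -0.0651 0.01 -0.0242;100 -0.0053 -0.0195 0.0016 -0.0651 0.01 -0.0242;100 0 0 0 0 0 0;100 0 0 0 0 0 0"
}}

```text
time: 3.2
tool_pos: [0.4974, 0.1868, 0.215]
orientation: [0.967, 0.164, 0.048, 0.19]
wrist_force: [0.4, 0.0, -0.2]
width: 0.0932
```

Run:
```python
from h import *
s=get_state();print(repr(s['joints']),repr(s['tool_pos']),repr(s['orientation']))
```

```text
array([ 0.51132545, -0.17211424,  1.80443678, -0.39208433,  1.55071013,
        0.19162112]) array([0.49739211, 0.18682523, 0.21500566]) array([0.96686753, 0.16393491, 0.04792702, 0.18972485])
```

Call:
{"fn": "step_arm", "kwargs": {
  "steps": "100 -0.0053 -0.0195 0.0016 -0.0651 0.01 -0.0242;100 -0.0053 -0.0195 0.0016 -0.0651 0.01 -0.0242;100 -0.0053 -0.0195 0.0016 -0.0651 0.01 -0.0242;100 -0.0053 -0.0195 0.0016 -0.0651 0.01 -0.0242;100 -0.0053 -0.0195 0.0016 -0.0651 0.01 -0.0242;100 -0.0053 -0.0195 0.0016 -0.0651 0.01 -0.0242;100 0 0 0 0 0 0;100 0 0 0 0 0 0"
}}

```text
time: 4.2
tool_pos: [0.4335, 0.2606, 0.1452]
orientation: [0.896, 0.226, 0.094, 0.371]
wrist_force: [0.4, -0.2, -0.5]
width: 0.0931
```

Run:
```python
from h import *
s=get_state();print(repr(s['joints']),repr(s['tool_pos']),repr(s['orientation']))
snap('wrist','w2'); listobj('w2')
```

```text
array([ 0.85864977, -0.04476798,  1.90588678, -0.72268828,  1.61000685,
        0.46093117]) array([0.4334685 , 0.26063544, 0.14522301]) array([0.89582274, 0.22569018, 0.09376393, 0.37117904])
bench 0.000937211593969034
[250. 100.] [ 213   12   73  166 9416] zt 0.052 [434.  257.9] [ 50.7 137.6] 29.5 [197.5  80.    4. ]
[247. 280.] [    0   143   512   220 66082] zt 0.2 [  688.  -1014.6] [ 462.6 2800.2] 7.5 [40. 39. 21.]
[440. 194.] [ 407  168   66   52 2588] zt 0.051 [707.  253.7] [64.2 65.2] 23.6 [54. 61. 41.]
[496. 381.] [474 376  38   8 150] zt 0.211 [457.3 349.4] [ 8.3 47.3] 64.8 [16.  17.  18.5]
```

```bash
cat > kin.py <<'E'
import numpy as np
from scipy.optimize import least_squares
from scipy.spatial.transform import Rotation as R
D=[([-1.19280705,.116347396,1.44211312,-1.476e-5,1.58401670,-.0377785],[.27257618,-.61736141,.24309311],[.83782217,-.545943053,-3.654e-4,-2.4926e-4]),
([0.51132545,-0.17211424,1.80443678,-0.39208433,1.55071013,0.19162112],[0.49739211,0.18682523,0.21500566],[0.96686753,0.16393491,0.04792702,0.18972485]),
([0.85864977,-0.04476798,1.90588678,-0.72268828,1.61000685,0.46093117],[0.4334685,0.26063544,0.14522301],[0.89582274,0.22569018,0.09376393,0.37117904])]
rz=lambda a:R.from_euler('z',a); ry=lambda a:R.from_euler('y',a)
def fk(q,p):
    h,a1,L1,e,L2,d,L3,o1,o2=p
    A=rz(q[0]); P=A.apply([a1,d,h]); A=A*ry(q[1]); P=P+A.apply([0,0,L1]); A=A*ry(q[2]); P=P+A.apply([e,0,L2])
    wc=P; A=A*rz(q[3])*ry(q[4])*rz(q[5]+o1); P=P+A.apply([0,0,L3])
    return P,A,wc
def res(p):
    r=[]
    for q,x,o in D:
        P,A,_=fk(q,p); r+=list((P-x)*100)+list((A.inv()*R.from_quat(o)).as_rotvec()*10)
    return np.array(r+list(0.02*(np.array(p)-p0)))
p0=np.array([.3,0,.5,0,.6,.026,.4,np.pi,0])
f=least_squares(res,p0); p=f.x
if __name__=='__main__':
    print(np.round(p,4)); print(np.round(res(p)[:18],3))
LO=np.array([-2.83,-.83,.07,-1.14,.01,-2.97]);HI=np.array([2.83,2.19,2.5,4.28,3,2.97])
def ik(P,A,tries=40,q0=None):
    best=None;rng=np.random.default_rng(0)
    for k in range(tries):
        s=rng.uniform(LO,HI) if (k or q0 is None) else np.clip(q0,LO+1e-3,HI-1e-3)
        def g(q):
            X,B,_=fk(q,p); return np.r_[(X-P)*10,(B.inv()*A).as_rotvec()]
        r=least_squares(g,s,bounds=(LO,HI))
        if best is None or r.cost<best.cost-1e-6: best=r
        if r.cost<1e-7 : break
    return best.x,best.cost
E
python3 kin.py
```

```text
[ 0.1376 -0.      0.4597  0.0814  0.6203  0.0255  0.2774  3.1416  0.    ]
[ 0.  0.  0.  0.  0. -0.  0.  0.  0.  0.  0.  0. -0. -0.  0. -0.  0. -0.]
```

```bash
cat > ev.py <<'E'
from kin import *
from h import frame
yaw=np.radians(7.6)
bay=np.array([.533,-.0376,.010]); up=np.array([0,0,1.])
for az in [-82.4,7.6,187.6]:
  for t in [40,50,60,75]:   # tool angle from vertical when upright
    a=np.radians(az); hd=np.array([np.cos(a),np.sin(a),0])
    z=hd*np.sin(np.radians(t))-up*np.cos(np.radians(t))
    x=np.array([np.sin(a),-np.cos(a),0]) # az-90
    for sg in [1,-1]:
      T=frame(sg*x,z)
      for hz in [.085,.2]:
        q,c=ik(bay+up*hz-.006*z,T)
        print(az,t,sg,hz,'cost %.1e'%c,np.round(q,2), np.round(fk(q,p)[2],2))
E
python3 ev.py
```

```text
-82.4 40 1 0.085 cost 9.4e-30 [ 0.23 -0.06  1.98 -0.71  1.37 -2.85] [0.51 0.14 0.31]
-82.4 40 1 0.2 cost 7.4e-05 [ 0.23 -0.16  1.87 -0.7   1.53 -2.97] [0.51 0.14 0.43]
-82.4 40 -1 0.085 cost 1.8e-18 [ 0.23 -0.06  1.98 -0.71  1.37  0.29] [0.51 0.14 0.31]
-82.4 40 -1 0.2 cost 4.5e-22 [ 0.23 -0.17  1.87 -0.7   1.53  0.16] [0.51 0.14 0.43]
-82.4 50 1 0.085 cost 8.7e-27 [ 0.29 -0.01  1.99 -0.87  1.43 -2.73] [0.5  0.18 0.28]
-82.4 50 1 0.2 cost 5.9e-27 [ 0.29 -0.13  1.9  -0.86  1.56 -2.89] [0.5  0.18 0.39]
-82.4 50 -1 0.085 cost 3.9e-30 [ 0.29 -0.01  1.99 -0.87  1.43  0.41] [0.5  0.18 0.28]
-82.4 50 -1 0.2 cost 1.4e-20 [ 0.29 -0.13  1.9  -0.86  1.56  0.25] [0.5  0.18 0.39]
-82.4 60 1 0.085 cost 7.9e-25 [ 0.34  0.06  1.99 -1.01  1.5  -2.62] [0.5  0.21 0.24]
-82.4 60 1 0.2 cost 1.7e-25 [ 0.34 -0.08  1.92 -1.01  1.61 -2.8 ] [0.5  0.21 0.35]
-82.4 60 -1 0.085 cost 3.1e-22 [ 0.34  0.06  1.99 -1.01  1.5   0.52] [0.5  0.21 0.24]
-82.4 60 -1 0.2 cost 2.1e-31 [ 0.34 -0.08  1.92 -1.01  1.61  0.34] [0.5  0.21 0.35]
-82.4 75 1 0.085 cost 3.0e-03 [ 0.38  0.18  1.97 -1.14  1.63 -2.52] [0.51 0.23 0.18]
-
[... 2319 characters left out ...]

187.6 60 1 0.085 cost 1.1e-31 [-0.04  0.52  1.42 -0.19  2.23 -1.77] [ 0.78 -0.01  0.24]
187.6 60 1 0.2 cost 3.6e-30 [-0.04  0.41  1.36 -0.22  2.39 -1.82] [ 0.78 -0.01  0.35]
187.6 60 -1 0.085 cost 1.1e-19 [-0.04  0.52  1.42 -0.19  2.23  1.37] [ 0.78 -0.01  0.24]
187.6 60 -1 0.2 cost 8.3e-21 [-0.04  0.41  1.36 -0.22  2.39  1.32] [ 0.78 -0.01  0.35]
187.6 75 1 0.085 cost 1.7e-26 [-0.03  0.65  1.36 -0.25  2.42 -1.8 ] [ 0.8  -0.    0.17]
187.6 75 1 0.2 cost 3.3e-25 [-0.03  0.53  1.33 -0.3   2.57 -1.87] [ 0.8  -0.    0.28]
187.6 75 -1 0.085 cost 1.6e-28 [-0.03  0.65  1.36 -0.25  2.42  1.34] [ 0.8  -0.    0.17]
187.6 75 -1 0.2 cost 5.3e-27 [-0.03  0.53  1.33 -0.3   2.57  1.27] [ 0.8  -0.    0.28]
```

The model fits all the poses exactly. The plan:

- Pick with the tool tilted 35° toward the foot.
- Yaw by about 159°, then tip the bottle upright, so the tool points to the caddy's -y at 55°.
- The gripper body then stays on the free +y side of the bay.

```bash
cat > pick.py <<'E'
from h import *
from kin import ik
a=np.radians(29.1); x=np.array([np.cos(a),np.sin(a),0]); cap=np.array([-np.sin(a),np.cos(a),0]); dn=np.array([0,0,-1.])
t=np.radians(35); z=dn*np.cos(t)-cap*np.sin(t); T=frame(x,z)
c=np.array([.4342,.257,0]); 
import sys
h=float(sys.argv[1]); n=int(sys.argv[2])
g=c+cap*.006+np.array([0,0,h]); print(g)
q,co=ik(g-.006*z,T,q0=get_state()['joints']); print(np.round(q,2),co)
delta(g-.006*z,T,n)
E
python3 pick.py .09 5
```

```text
[0.43128199 0.26224263 0.09      ]
[ 0.81 -0.06  1.95 -0.58  1.47  0.43] 1.7859629856788935e-30
total rot [ 0.175  0.009 -0.012] per row [-0.0002 -0.0075  0.0068] [ 0.035   0.0017 -0.0023]
```

Call:
{"fn": "step_arm", "kwargs": {
  "steps": "100 -0.0002 -0.0075 0.0068 0.035 0.0017 -0.0023;100 -0.0002 -0.0075 0.0068 0.035 0.0017 -0.0023;100 -0.0002 -0.0075 0.0068 0.035 0.0017 -0.0023;100 -0.0002 -0.0075 0.0068 0.035 0.0017 -0.0023;100 -0.0002 -0.0075 0.0068 0.035 0.0017 -0.0023;100 0 0 0 0 0 0;100 0 0 0 0 0 0"
}}

```text
time: 5.12
tool_pos: [0.429, 0.2656, 0.0943]
orientation: [0.923, 0.24, 0.075, 0.292]
wrist_force: [0.2, 0.5, 0.0]
width: 0.0932
```

```bash
python3 pick.py .027 6; python3 -c "
from h import *
snap('side','s2');snap('wrist','w3');listobj('w3')"
```

```text
[0.43128199 0.26224263 0.027     ]
[ 0.81  0.02  1.99 -0.59  1.37  0.49] 1.0990738441938787e-18
total rot [0.002 0.    0.002] per row [ 0.0001 -0.0059  0.0086] [0.0003 0.     0.0003]
bench 0.0009602883748591751
[252. 169.] [  213    80    79   166 10064] zt 0.052 [434.4 257.3] [ 50.5 138.7] 29.2 [209.  88.  10.]
[254. 292.] [    0   204   512   159 57940] zt 0.164 [478.4  64.2] [410.  540.6] 44.3 [39. 34. 21.]
```

View pics/w3.png

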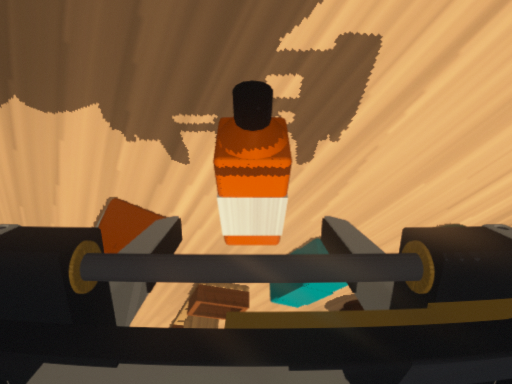

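The orange bottle sits centred between the fingers (column 252), and the measurement agrees at (434.4, 257.3). I'll descend and grip.

Call:
{"fn": "step_arm", "kwargs": {
  "steps": "100 0.0001 -0.0059 0.0086 0 0 0;100 0.0001 -0.0059 0.0086 0 0 0;100 0.0001 -0.0059 0.0086 0 0 0;100 0.0001 -0.0059 0.0086 0 0 0;100 0.0001 -0.0059 0.0086 0 0 0;100 0.0001 -0.0059 0.0086 0 0 0;100 0 0 0 0 0 0;30 0 0 0 0 0 0;30 0 0 0 0 0 0;30 0 0 0 0 0 0;30 0 0 0 0 0 0;30 0 0 0 0 0 0;30 0 0 0 0 0 0"
}}

```text
time: 6.85
tool_pos: [0.4297, 0.2653, 0.0317]
orientation: [0.923, 0.24, 0.075, 0.292]
wrist_force: [-0.5, -1.3, 1.0]
width: 0.0498
```

```bash
cat > path.py <<'E'
from h import *
import kin
def rows(p0,R0,wps,q0,grip):
    """wps: list (p,R,n). prints per-row constant delta, checks joints"""
    q=np.array(q0)
    for P,T,n in wps:
        rv=(R0.inv()*T).as_rotvec(); st=rv/n
        A=sum((R0*R.from_rotvec(st*i)).as_matrix() for i in range(n)); sh=np.linalg.solve(A,P-p0)
        print('n',n,'row:',grip,np.round(sh,4),np.round(st,4),'|sh|',round(np.linalg.norm(sh),4),'deg',round(np.degrees(np.linalg.norm(st)),1))
        mx=np.zeros(6);pp=p0.copy();RR=R0;worst=0;traj=[]
        for i in range(n):
            pp=pp+RR.apply(sh);RR=RR*R.from_rotvec(st)
            qn,c=kin.ik(pp,RR,tries=1,q0=q); worst=max(worst,c); mx=np.maximum(mx,abs(qn-q)); q=qn; traj.append(pp)
        print('   maxdq',np.round(mx/(np.array([1.89,1.89,2.22,3.14,3.14,3.14])*.7*.125),2),'cost %.0e'%worst,'q',np.round(q,2)); print('   mid',np.round(traj[n//2],3),'end',np.round(pp,3))
        p0=pp;R0=RR
E
cat > carry.py <<'E'
from path import *
s=get_state();R0=R.from_quat(s['orientation']);p0=np.array(s['tool_pos'])
up=np.array([0,0,1.]); G=lambda g,T:np.array(g)-.006*T.apply([0,0,1])
bay=np.array([.533,-.0376,.010]); a=np.radians(-82.4)
hd=np.array([np.cos(a),np.sin(a),0]); t=np.radians(55)
Tf=frame([np.sin(a),-np.cos(a),0],hd*np.sin(t)-up*np.cos(t))
Tm=Tf*R.from_rotvec([-np.pi/2,0,0])
gb=bay-.0018*hd
W=[(p0+[0,0,.2],R0,5),(G([.50,.12,.24],Tm),Tm,22),(G(gb+up*.14,Tf),Tf,12),(G(gb+up*.077,Tf),Tf,8)]
rows(p0,R0,W,s['joints'],10)
E
python3 carry.py
```

```text
n 5 row: 10 [-0.0001  0.023  -0.0327] [0. 0. 0.] |sh| 0.04 deg 0.0
   maxdq [0.   0.31 0.23 0.03 0.23 0.15] cost 1e-21 q [ 0.81 -0.17  1.82 -0.58  1.67  0.29]
   mid [0.43  0.265 0.152] end [0.43  0.265 0.232]
n 22 row: 10 [-0.0103  0.0019  0.0006] [-1.000e-04  7.220e-02 -1.029e-01] |sh| 0.0105 deg 7.2
   maxdq [0.68 0.48 0.31 0.55 0.22 0.94] cost 7e-02 q [-0.05 -0.24  1.82  0.45  1.62 -2.97]
   mid [0.409 0.152 0.239] end [0.5   0.117 0.245]
n 12 row: 10 [-0.001  -0.0129  0.0099] [0.1309 0.     0.    ] |sh| 0.0163 deg 7.5
   maxdq [0.32 0.2  0.07 0.46 0.15 0.2 ] cost 6e-02 q [ 0.32 -0.04  1.95 -0.94  1.52 -2.76]
   mid [0.517 0.047 0.16 ] end [ 0.532 -0.031  0.153]
n 8 row: 10 [0.     0.0065 0.0045] [-0.  0.  0.] |sh| 0.0079 deg 0.0
   maxdq [0.   0.07 0.03 0.   0.03 0.04] cost 6e-21 q [ 0.32  0.04  1.99 -0.94  1.45 -2.66]
   mid [ 0.532 -0.031  0.114] end [ 0.532 -0.031  0.09 ]
```

```bash
sed -i 's/^W=.*/W=[(p0+[0,0,.2],R0,5),(G([.45,.30,.25],Tm),Tm,22),(G([.45,.26,.23],Tf),Tf,14),(G(gb+up*.14,Tf),Tf,14),(G(gb+up*.077,Tf),Tf,8)]/' carry.py; python3 carry.py
```

```text
n 5 row: 10 [-0.0001  0.023  -0.0327] [0. 0. 0.] |sh| 0.04 deg 0.0
   maxdq [0.   0.31 0.23 0.03 0.23 0.15] cost 1e-21 q [ 0.81 -0.17  1.82 -0.58  1.67  0.29]
   mid [0.43  0.265 0.152] end [0.43  0.265 0.232]
n 22 row: 10 [0.0016 0.0021 0.0002] [-1.000e-04  7.220e-02 -1.029e-01] |sh| 0.0026 deg 7.2
   maxdq [0.3  0.27 0.22 0.43 0.25 0.75] cost 4e-03 q [ 0.26 -0.29  1.87  0.56  1.48 -2.97]
   mid [0.454 0.274 0.244] end [0.45  0.297 0.255]
n 14 row: 10 [ 0.0004 -0.0023  0.002 ] [0.1122 0.     0.    ] |sh| 0.003 deg 6.4
   maxdq [0.33 0.23 0.13 0.41 0.18 0.22] cost 5e-04 q [ 0.82  0.11  1.65 -0.76  1.98 -2.54]
   mid [0.449 0.283 0.236] end [0.449 0.265 0.233]
n 14 row: 10 [-0.0031 -0.0078  0.0211] [0. 0. 0.] |sh| 0.0227 deg 0.0
   maxdq [0.25 0.13 0.17 0.05 0.13 0.06] cost 1e-25 q [ 0.32 -0.04  1.95 -0.94  1.52 -2.76]
   mid [0.497 0.096 0.188] end [ 0.532 -0.031  0.153]
n 8 row: 10 [0.     0.0065 0.0045] [ 0. -0. -0.] |sh| 0.0079 deg 0.0
   maxdq [0.   0.07 0.03 0.   0.03 0.04] cost 6e-21 q [ 0.32  0.04  1.99 -0.94  1.45 -2.66]
   mid [ 0.532 -0.031  0.114] end [ 0.532 -0.031  0.09 ]
```

```bash
sed -i 's/^W=.*/Tm=R.from_euler("z",-45,degrees=True)*Tm\nW=[(p0+[0,0,.2],R0,5),(G([.45,.28,.25],Tm),Tm,18),(G([.45,.26,.23],Tf),Tf,16),(G(gb+up*.14,Tf),Tf,14),(G(gb+up*.077,Tf),Tf,8)]/' carry.py; python3 carry.py
```

```text
n 5 row: 10 [-0.0001  0.023  -0.0327] [0. 0. 0.] |sh| 0.04 deg 0.0
   maxdq [0.   0.31 0.23 0.03 0.23 0.15] cost 1e-21 q [ 0.81 -0.17  1.82 -0.58  1.67  0.29]
   mid [0.43  0.265 0.152] end [0.43  0.265 0.232]
n 18 row: 10 [ 0.0009  0.0016 -0.0004] [-0.      0.0632 -0.09  ] |sh| 0.0019 deg 6.3
   maxdq [0.28 0.25 0.16 0.38 0.21 0.66] cost 9e-22 q [ 0.34 -0.56  2.07  0.36  1.12 -2.22]
   mid [0.443 0.267 0.245] end [0.448 0.277 0.255]
n 16 row: 10 [-0.     -0.0006  0.0016] [ 0.0926 -0.0094 -0.0534] |sh| 0.0017 deg 6.2
   maxdq [0.23 0.28 0.24 0.32 0.23 0.18] cost 1e-26 q [ 0.82  0.11  1.65 -0.76  1.98 -2.54]
   mid [0.449 0.274 0.24 ] end [0.449 0.265 0.233]
n 14 row: 10 [-0.0031 -0.0078  0.0211] [ 0.  0. -0.] |sh| 0.0227 deg 0.0
   maxdq [0.25 0.13 0.17 0.05 0.13 0.06] cost 1e-25 q [ 0.32 -0.04  1.95 -0.94  1.52 -2.76]
   mid [0.497 0.096 0.188] end [ 0.532 -0.031  0.153]
n 8 row: 10 [0.     0.0065 0.0045] [ 0. -0.  0.] |sh| 0.0079 deg 0.0
   maxdq [0.   0.07 0.03 0.   0.03 0.04] cost 6e-21 q [ 0.32  0.04  1.99 -0.94  1.45 -2.66]
   mid [ 0.532 -0.031  0.114] end [ 0.532 -0.031  0.09 ]
```

This path is clean within all limits. I'll lift first.

Call:
{"fn": "step_arm", "kwargs": {
  "steps": "10 0 0.012 -0.016 0 0 0;10 0 0.023 -0.0327 0 0 0;10 0 0.023 -0.0327 0 0 0;10 0 0.023 -0.0327 0 0 0;10 0 0.023 -0.0327 0 0 0;10 0 0.012 -0.016 0 0 0;10 0 0 0 0 0 0"
}}

```text
time: 7.72
tool_pos: [0.4308, 0.2644, 0.2326]
orientation: [0.923, 0.24, 0.076, 0.291]
wrist_force: [0.2, -0.1, -3.8]
width: 0.0502
```

Call:
{"fn": "step_arm", "kwargs": {
  "steps": "10 0.0009 0.0016 -0.0004 0 0.0632 -0.09;10 0.0009 0.0016 -0.0004 0 0.0632 -0.09;10 0.0009 0.0016 -0.0004 0 0.0632 -0.09;10 0.0009 0.0016 -0.0004 0 0.0632 -0.09;10 0.0009 0.0016 -0.0004 0 0.0632 -0.09;10 0.0009 0.0016 -0.0004 0 0.0632 -0.09;10 0.0009 0.0016 -0.0004 0 0.0632 -0.09;10 0.0009 0.0016 -0.0004 0 0.0632 -0.09;10 0.0009 0.0016 -0.0004 0 0.0632 -0.09;10 0.0009 0.0016 -0.0004 0 0.0632 -0.09;10 0.0009 0.0016 -0.0004 0 0.0632 -0.09;10 0.0009 0.0016 -0.0004 0 0.0632 -0.09;10 0.0009 0.0016 -0.0004 0 0.0632 -0.09;10 0.0009 0.0016 -0.0004 0 0.0632 -0.09;10 0.0009 0.0016 -0.0004 0 0.0632 -0.09;10 0.0009 0.0016 -0.0004 0 0.0632 -0.09;10 0.0009 0.0016 -0.0004 0 0.0632 -0.09;10 0.0009 0.0016 -0.0004 0 0.0632 -0.09;10 0 0 0 0 0 0"
}}

```text
time: 10.1
tool_pos: [0.4489, 0.275, 0.2517]
orientation: [0.307, 0.903, 0.284, 0.095]
wrist_force: [0.5, -0.1, -2.9]
width: 0.0501
```

Call:
{"fn": "step_arm", "kwargs": {
  "steps": "10 0 -0.0006 0.0016 0.0926 -0.0094 -0.0534;10 0 -0.0006 0.0016 0.0926 -0.0094 -0.0534;10 0 -0.0006 0.0016 0.0926 -0.0094 -0.0534;10 0 -0.0006 0.0016 0.0926 -0.0094 -0.0534;10 0 -0.0006 0.0016 0.0926 -0.0094 -0.0534;10 0 -0.0006 0.0016 0.0926 -0.0094 -0.0534;10 0 -0.0006 0.0016 0.0926 -0.0094 -0.0534;10 0 -0.0006 0.0016 0.0926 -0.0094 -0.0534;10 0 -0.0006 0.0016 0.0926 -0.0094 -0.0534;10 0 -0.0006 0.0016 0.0926 -0.0094 -0.0534;10 0 -0.0006 0.0016 0.0926 -0.0094 -0.0534;10 0 -0.0006 0.0016 0.0926 -0.0094 -0.0534;10 0 -0.0006 0.0016 0.0926 -0.0094 -0.0534;10 0 -0.0006 0.0016 0.0926 -0.0094 -0.0534;10 0 -0.0006 0.0016 0.0926 -0.0094 -0.0534;10 0 -0.0006 0.0016 0.0926 -0.0094 -0.0534;10 0 0 0 0 0 0;10 0 0 0 0 0 0"
}}

```text
time: 12.35
tool_pos: [0.4501, 0.264, 0.2323]
orientation: [-0.058, 0.886, -0.459, 0.032]
wrist_force: [0.1, -0.7, -1.7]
width: 0.0498
```

```bash
sed -i 's/^W=.*/W=[(G(gb+up*.135,Tf),Tf,14),(G(gb+up*.077,Tf),Tf,8)]/' carry.py; python3 carry.py; python3 -c "
from h import *
snap('side','s3');snap('top','t3');listobj('s3',.1,.4);listobj('t3',.1,.4)"
```

```text
n 14 row: 10 [-0.003  -0.0075  0.0212] [ 0.0002  0.0001 -0.0002] |sh| 0.0227 deg 0.0
   maxdq [0.24 0.12 0.17 0.05 0.13 0.06] cost 2e-25 q [ 0.32 -0.04  1.96 -0.94  1.52 -2.75]
   mid [0.497 0.095 0.184] end [ 0.532 -0.031  0.148]
n 8 row: 10 [0.     0.0059 0.0042] [ 0. -0.  0.] |sh| 0.0072 deg 0.0
   maxdq [0.   0.06 0.02 0.   0.03 0.04] cost 2e-21 q [ 0.32  0.04  1.99 -0.94  1.45 -2.66]
   mid [ 0.532 -0.031  0.112] end [ 0.532 -0.031  0.09 ]
bench -0.0008186647521082335
[468.   6.] [ 417    0   95   17 1267] zt 0.146 [  34.2 -873.1] [ 67.6 293.6] 77.6 [102.  49.   9.]
[275. 126.] [ 263   90   24   68 1321] zt 0.18 [ 555.4 -207.6] [ 51.2 207. ] 6.4 [112.  87.  57.]
[281. 292.] [ 235  246  109   90 5026] zt 0.344 [471.3 310.2] [175.7 102.1] 58.2 [70.5 55.  37. ]
[424. 365.] [ 377  326   91   58 2424] zt 0.399 [327.  422.8] [52.7 59.7] 62.2 [35. 58. 55.]
bench -0.0006294108221602812
[374. 195.] [363 185  23  21 405] zt 0.149 [ 561.2 -287.7] [50.4 50.9] 4.5 [37. 53. 97.]
[330. 199.] [306 186  49  27 696] zt 0.181 [ 547.6 -163.1] [ 49.6 101. ] 7.5 [128.  49.  32.]
[106. 246.] [  36  202  135   94 4930] zt 0.379 [446.2 323.2] [184.  175.3] 41.1 [70. 58. 42.]
[277. 379.] [262 371  34  13 273] zt 0.169 [110.1 -34.8] [83.1 29.4] 84.5 [22. 23. 21.]
```

View pics/s3.png

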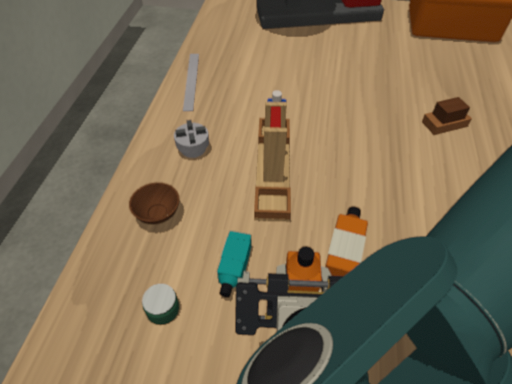

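The bottle hangs upright in the gripper (side view, 304,270). Next I'll move above the bay.

Call:
{"fn": "step_arm", "kwargs": {
  "steps": "10 -0.003 -0.0075 0.0212 0 0 0;10 -0.003 -0.0075 0.0212 0 0 0;10 -0.003 -0.0075 0.0212 0 0 0;10 -0.003 -0.0075 0.0212 0 0 0;10 -0.003 -0.0075 0.0212 0 0 0;10 -0.003 -0.0075 0.0212 0 0 0;10 -0.003 -0.0075 0.0212 0 0 0;10 -0.003 -0.0075 0.0212 0 0 0;10 -0.003 -0.0075 0.0212 0 0 0;10 -0.003 -0.0075 0.0212 0 0 0;10 -0.003 -0.0075 0.0212 0 0 0;10 -0.003 -0.0075 0.0212 0 0 0;10 -0.003 -0.0075 0.0212 0 0 0;10 -0.003 -0.0075 0.0212 0 0 0;10 0 0 0 0 0 0;10 0 0 0 0 0 0"
}}

```text
time: 14.45
tool_pos: [0.5316, -0.0314, 0.1479]
orientation: [-0.059, 0.885, -0.46, 0.03]
wrist_force: [0.1, 0.4, -2.1]
width: 0.0498
```

```bash
sed -i 's/^W=.*/W=[(G(gb+up*.077,Tf),Tf,8)]/' carry.py; python3 carry.py; python3 -c "
from h import *
for n in ['side','top']:
    snap(n,n+'4')
    z=np.load(n+'4.npz');im=z['im'];P=z['P'];hsv=cv2.cvtColor(im,cv2.COLOR_RGB2HSV)
    m=(hsv[...,0]<15)&(hsv[...,1]>200)&(abs(P[...,0]-.533)<.06)&(abs(P[...,1]+.04)<.06)&(P[...,2]>.06)
    Q=P[m]; r=cv2.minAreaRect((Q[:,:2]*1000).astype(np.float32)); print(n,m.sum(),r,Q[:,2].min(),Q[:,2].max())
    k=(P[...,2]>.195)&(P[...,2]<.215)&(abs(P[...,0]-.533)<.03)&(abs(P[...,1]+.04)<.03)&(im.max(-1)<60)
    print('cap',k.sum(),np.median(P[k],0))
im=cv2.imread('pics/side4.png');cv2.imwrite('pics/c4.png',cv2.resize(im[60:260,180:380],None,fx=3,fy=3))
im=cv2.imread('pics/top4.png');cv2.imwrite('pics/c4t.png',cv2.resize(im[130:280,180:380],None,fx=4,fy=4))
"
```

```text
n 8 row: 10 [-0.0001  0.0059  0.0041] [ 0.0001 -0.0001 -0.    ] |sh| 0.0072 deg 0.0
   maxdq [0.   0.06 0.02 0.   0.03 0.04] cost 1e-21 q [ 0.32  0.04  1.99 -0.94  1.45 -2.66]
   mid [ 0.532 -0.031  0.112] end [ 0.532 -0.031  0.09 ]
side 8 ((553.1029052734375, -54.37602996826172), (8.866981506347656, 3.8376564979553223), 34.27779006958008) 0.17037407538305427 0.172683815337918
cap 77 [ 0.53263479 -0.03312229  0.20495055]
top 298 ((530.853759765625, -38.45293045043945), (49.045963287353516, 47.75752258300781), 7.607353687286377) 0.15750763557727532 0.18658762663500372
cap 80 [ 0.53089484 -0.03891534  0.2059165 ]
```

View pics/c4.png

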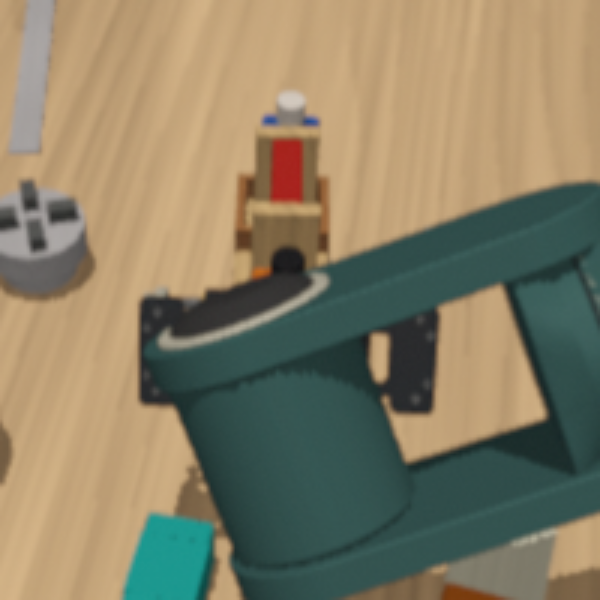

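View pics/c4t.png

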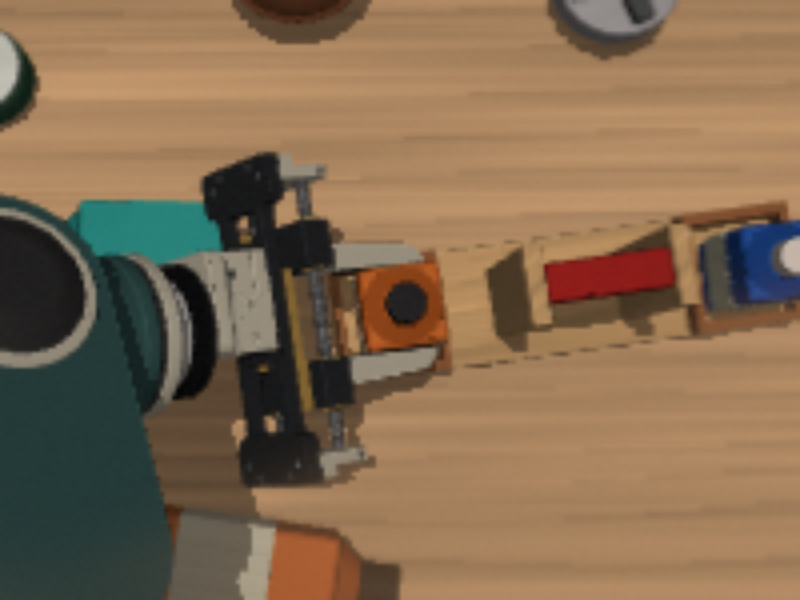

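The bottle is over the bay within about 2 mm: cap at (0.532, -0.036), yaw 7.6°. Foot height is about 68 mm. I'll lower it.

Call:
{"fn": "step_arm", "kwargs": {
  "steps": "10 0 0.0059 0.0041 0 0 0;10 0 0.0059 0.0041 0 0 0;10 0 0.0059 0.0041 0 0 0;10 0 0.0059 0.0041 0 0 0;10 0 0.0059 0.0041 0 0 0;10 0 0.0059 0.0041 0 0 0;10 0 0.0059 0.0041 0 0 0;10 0 0.0048 0.0034 0 0 0;10 0 0 0 0 0 0;10 0 0 0 0 0 0"
}}

```text
time: 15.8
tool_pos: [0.5317, -0.0312, 0.0918]
orientation: [-0.059, 0.885, -0.46, 0.03]
wrist_force: [-0.2, -0.2, -1.4]
width: 0.0498
```

```bash
cat > chk.py <<'E'
import sys
from h import *
tag=sys.argv[1]; zc=float(sys.argv[2]) if len(sys.argv)>2 else .148
for n in ['side','top']:
    snap(n,n+tag)
    z=np.load(n+tag+'.npz');im=z['im'];P=z['P']
    k=(P[...,2]>zc-.012)&(P[...,2]<zc+.015)&(abs(P[...,0]-.533)<.03)&(abs(P[...,1]+.04)<.03)&(im.max(-1)<60)
    print(n,'cap',k.sum(),np.median(P[k],0))
    b=(P[...,2]>zc-.03)&(abs(P[...,0]-.566)<.04)&(abs(P[...,1]+.285)<.04)&(im.min(-1)>90)
    print('bluecap',b.sum(),np.median(P[b],0) if b.sum() else '')
    u=(P[...,2]>zc+.022)&(P[...,2]<zc+.042)&(abs(P[...,0]-.549)<.06)&(abs(P[...,1]+.161)<.09)
    if u.sum(): print('uprights',u.sum(),cv2.minAreaRect((P[u][:,:2]*1000).astype(np.float32)),P[u][:,2].max())
print(get_state()['wrist_force'],get_state()['tool_pos'])
E
python3 chk.py 5
```

```text
side cap 100 [ 0.5324857  -0.03077937  0.14797814]
bluecap 111 [ 0.56326817 -0.27968193  0.14306288]
uprights 491 ((550.2230224609375, -160.98292541503906), (49.06825637817383, 108.53345489501953), 7.659848690032959) 0.18196163678225752
top cap 72 [ 0.52975863 -0.03912326  0.14973092]
bluecap 73 [ 0.56204524 -0.28792323  0.14755472]
uprights 532 ((547.599609375, -163.08584594726562), (49.377838134765625, 101.07704162597656), 7.281901836395264) 0.18262794397268
[ 0.22339034 -0.01616099 -3.07529337] [ 0.53173844 -0.03114293  0.09188485]
```

Call:
{"fn": "step_arm", "kwargs": {
  "steps": "10 0 0.0008 0.0006 0 0 0;10 0 0.0008 0.0006 0 0 0;10 0 0 0 0 0 0"
}}

```text
time: 16.27
tool_pos: [0.5316, -0.0313, 0.0895]
orientation: [-0.059, 0.885, -0.46, 0.03]
wrist_force: [-0.3, -0.1, -1.9]
width: 0.0501
```

Call:
{"fn": "step_arm", "kwargs": {
  "steps": "10 0 0.0006 0.0004 0 0 0;10 0 0 0 0 0 0;10 0 0 0 0 0 0"
}}

```text
time: 16.65
tool_pos: [0.5317, -0.0313, 0.0893]
orientation: [-0.058, 0.885, -0.461, 0.03]
wrist_force: [-3.3, 1.3, 5.1]
width: 0.0498
```

It's on the floor (force went from -2 to +5 N). I'll release.

Call:
{"fn": "step_arm", "kwargs": {
  "steps": "58 0 0 0 0 0 0;68 0 0 0 0 0 0;75 0 0 0 0 0 0;75 0 0 0 0 0 0;75 0 0 0 0 0 0;75 0 0 0 0 0 0;75 0 0 0 0 0 0"
}}

```text
time: 17.52
tool_pos: [0.5316, -0.0312, 0.0889]
orientation: [-0.059, 0.885, -0.46, 0.03]
wrist_force: [-0.6, 0.5, 0.4]
width: 0.0701
```

```bash
python3 chk.py 6; python3 -c "
import cv2
im=cv2.imread('pics/top6.png');cv2.imwrite('pics/c6t.png',cv2.resize(im[130:280,180:400],None,fx=3.6,fy=3.6))"
```

```text
side cap 89 [ 0.53259625 -0.03056629  0.14635829]
bluecap 110 [ 0.56342841 -0.28014244  0.14403412]
uprights 490 ((550.2651977539062, -159.71347045898438), (49.261146545410156, 107.24526977539062), 7.268246650695801) 0.18267198468477042
top cap 69 [ 0.5299539  -0.04045512  0.14757489]
bluecap 74 [ 0.56213454 -0.28825871  0.14731501]
uprights 536 ((547.6715087890625, -162.97036743164062), (49.50453567504883, 100.4035415649414), 7.257042407989502) 0.18350026040735234
[ 0.60035537  0.00408159 -0.55016222] [ 0.53166096 -0.03121468  0.0888981 ]
```

View pics/c6t.png

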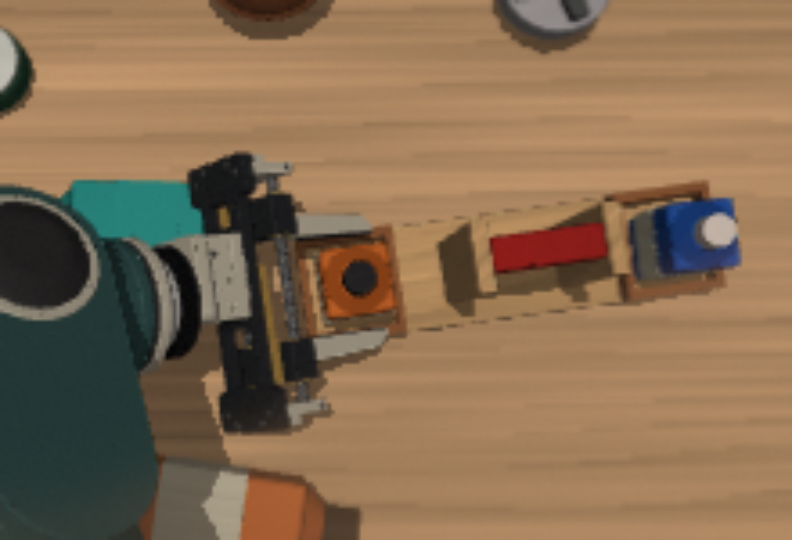

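The bottle stands free in the bay: orange on the bay floor, caddy unmoved. Now I'll plan the retreat and the approach to the handle.

```bash
cat > hand.py <<'E'
from path import *
s=get_state();R0=R.from_quat(s['orientation']);p0=np.array(s['tool_pos'])
up=np.array([0,0,1.]); G=lambda g,T:np.array(g)-.006*T.apply([0,0,1])
a=np.radians(7.5); xh=np.array([np.cos(a),np.sin(a),0])
Td=frame(xh,-up); Tn=R.from_euler('z',90,degrees=True)*Td
H=np.array([.549,-.1614,.163])
z=R0.apply([0,0,1])
p1=p0-.13*z
W=[(p1,R0,10),(np.array([.50,.14,.27]),Tn,18),(G([.50,.05,.31],Td),Td,16),(G(H+up*.13,Td),Td,8)]
rows(p0,R0,W,s['joints'],75)
E
python3 hand.py
```

```text
n 10 row: 75 [-0.     0.    -0.013] [0. 0. 0.] |sh| 0.013 deg 0.0
   maxdq [0.12 0.03 0.07 0.03 0.08 0.  ] cost 3e-20 q [ 0.51  0.02  1.87 -0.87  1.67 -2.66]
   mid [0.523 0.032 0.134] end [0.518 0.074 0.164]
n 18 row: 75 [ 0.0015 -0.0007 -0.007 ] [-0.0415  0.0416  0.08  ] |sh| 0.0072 deg 5.7
   maxdq [0.11 0.19 0.14 0.19 0.1  0.25] cost 6e-18 q [ 0.22 -0.23  1.73 -0.    1.64 -1.48]
   mid [0.505 0.119 0.217] end [0.5  0.14 0.27]
n 16 row: 75 [-0.0051  0.0036 -0.0029] [ 0.     -0.      0.0982] |sh| 0.0069 deg 5.6
   maxdq [0.07 0.06 0.05 0.   0.02 0.33] cost 2e-21 q [ 0.05 -0.27  1.69  0.    1.72 -0.08]
   mid [0.518 0.089 0.296] end [0.5   0.05  0.316]
n 8 row: 75 [0.0026 0.027  0.0021] [0. 0. 0.] |sh| 0.0272 deg 0.0
   maxdq [0.32 0.17 0.11 0.   0.02 0.19] cost 2e-29 q [-0.33 -0.12  1.59  0.    1.67 -0.46]
   mid [ 0.531 -0.082  0.305] end [ 0.549 -0.161  0.299]
```

Call:
{"fn": "step_arm", "kwargs": {
  "steps": "75 0 0 -0.007 0 0 0;75 0 0 -0.013 0 0 0;75 0 0 -0.013 0 0 0;75 0 0 -0.013 0 0 0;75 0 0 -0.013 0 0 0;75 0 0 -0.013 0 0 0;75 0 0 -0.013 0 0 0;75 0 0 -0.013 0 0 0;75 0 0 -0.013 0 0 0;75 0 0 -0.013 0 0 0;75 0 0 -0.006 0 0 0"
}}

```text
time: 19.0
tool_pos: [0.5177, 0.075, 0.1641]
orientation: [-0.059, 0.885, -0.46, 0.031]
wrist_force: [-1.0, 0.3, -0.4]
width: 0.07
```

```bash
python3 chk.py 7
```

```text
side cap 93 [ 0.53246228 -0.03127019  0.14562559]
bluecap 113 [ 0.56323512 -0.28035161  0.14319216]
uprights 487 ((549.9793090820312, -159.9407501220703), (49.23836135864258, 105.84455871582031), 7.6592631340026855) 0.18228683358415565
top cap 69 [ 0.52990638 -0.04038696  0.14753789]
bluecap 75 [ 0.56220888 -0.28804652  0.14705243]
uprights 533 ((547.99560546875, -163.3645477294922), (49.653785705566406, 100.88168334960938), 7.54758358001709) 0.182877572674916
[ 0.05945249  0.38124637 -0.4781225 ] [0.51771194 0.07475037 0.16385807]
```

Call:
{"fn": "step_arm", "kwargs": {
  "steps": "90 0.0015 -0.0007 -0.007 -0.0415 0.0416 0.08;90 0.0015 -0.0007 -0.007 -0.0415 0.0416 0.08;90 0.0015 -0.0007 -0.007 -0.0415 0.0416 0.08;90 0.0015 -0.0007 -0.007 -0.0415 0.0416 0.08;90 0.0015 -0.0007 -0.007 -0.0415 0.0416 0.08;90 0.0015 -0.0007 -0.007 -0.0415 0.0416 0.08;90 0.0015 -0.0007 -0.007 -0.0415 0.0416 0.08;90 0.0015 -0.0007 -0.007 -0.0415 0.0416 0.08;90 0.0015 -0.0007 -0.007 -0.0415 0.0416 0.08;90 0.0015 -0.0007 -0.007 -0.0415 0.0416 0.08;90 0.0015 -0.0007 -0.007 -0.0415 0.0416 0.08;90 0.0015 -0.0007 -0.007 -0.0415 0.0416 0.08;90 0.0015 -0.0007 -0.007 -0.0415 0.0416 0.08;90 0.0015 -0.0007 -0.007 -0.0415 0.0416 0.08;90 0.0015 -0.0007 -0.007 -0.0415 0.0416 0.08;90 0.0015 -0.0007 -0.007 -0.0415 0.0416 0.08;90 0.0015 -0.0007 -0.007 -0.0415 0.0416 0.08;90 0.0015 -0.0007 -0.007 -0.0415 0.0416 0.08"
}}

```text
time: 21.35
tool_pos: [0.5001, 0.1403, 0.2701]
orientation: [0.661, 0.751, 0.0, -0.0]
wrist_force: [-0.3, -0.6, 1.2]
width: 0.0838
```

Call:
{"fn": "step_arm", "kwargs": {
  "steps": "90 -0.0051 0.0036 -0.0029 0 0 0.0982;90 -0.0051 0.0036 -0.0029 0 0 0.0982;90 -0.0051 0.0036 -0.0029 0 0 0.0982;90 -0.0051 0.0036 -0.0029 0 0 0.0982;90 -0.0051 0.0036 -0.0029 0 0 0.0982;90 -0.0051 0.0036 -0.0029 0 0 0.0982;90 -0.0051 0.0036 -0.0029 0 0 0.0982;90 -0.0051 0.0036 -0.0029 0 0 0.0982;90 -0.0051 0.0036 -0.0029 0 0 0.0982;90 -0.0051 0.0036 -0.0029 0 0 0.0982;90 -0.0051 0.0036 -0.0029 0 0 0.0982;90 -0.0051 0.0036 -0.0029 0 0 0.0982;90 -0.0051 0.0036 -0.0029 0 0 0.0982;90 -0.0051 0.0036 -0.0029 0 0 0.0982;90 -0.0051 0.0036 -0.0029 0 0 0.0982;90 -0.0051 0.0036 -0.0029 0 0 0.0982;90 0 0 0 0 0 0;90 0 0 0 0 0 0"
}}

```text
time: 23.6
tool_pos: [0.501, 0.0506, 0.3164]
orientation: [0.998, 0.066, -0.0, 0.0]
wrist_force: [-0.1, 0.2, -0.4]
width: 0.0837
```

```bash
sed -i 's/^W=.*/W=[(G(H+up*.13,Td),Td,8)]/' hand.py; python3 hand.py
```

```text
n 8 row: 75 [0.0025 0.0271 0.0022] [0.     0.0001 0.0001] |sh| 0.0273 deg 0.0
   maxdq [0.32 0.17 0.11 0.   0.02 0.19] cost 2e-29 q [-0.33 -0.12  1.59 -0.    1.67 -0.46]
   mid [ 0.531 -0.082  0.306] end [ 0.549 -0.161  0.299]
```

Call:
{"fn": "step_arm", "kwargs": {
  "steps": "90 0.0025 0.0271 0.0022 0 0 0;90 0.0025 0.0271 0.0022 0 0 0;90 0.0025 0.0271 0.0022 0 0 0;90 0.0025 0.0271 0.0022 0 0 0;90 0.0025 0.0271 0.0022 0 0 0;90 0.0025 0.0271 0.0022 0 0 0;90 0.0025 0.0271 0.0022 0 0 0;90 0.0025 0.0271 0.0022 0 0 0;90 0 0 0 0 0 0;90 0 0 0 0 0 0"
}}

```text
time: 24.85
tool_pos: [0.5488, -0.1613, 0.2989]
orientation: [0.998, 0.065, -0.0, -0.0]
wrist_force: [0.2, 0.5, -0.9]
width: 0.0837
```

```bash
sed -i 's/^W=.*/W=[(G(H,Td),Td,10)]/' hand.py; python3 hand.py; python3 -c "
from h import *
snap('wrist','w8');snap('side','s8');snap('top','t8')"
```

```text
n 10 row: 75 [0.    0.    0.013] [-0.      0.0001 -0.    ] |sh| 0.013 deg 0.0
   maxdq [0.   0.04 0.1  0.   0.08 0.  ] cost 1e-17 q [-0.33 -0.08  1.76 -0.    1.46 -0.46]
   mid [ 0.549 -0.161  0.221] end [ 0.549 -0.161  0.169]
```

View pics/w8.png

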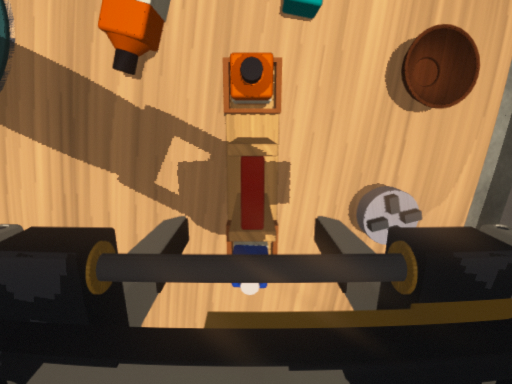

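View pics/s8.png

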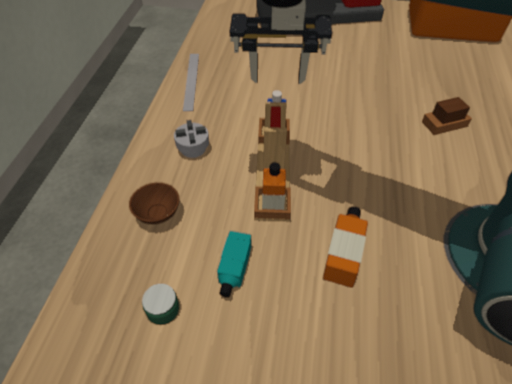

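The orange bottle stands in its bay (wrist view, 252,75). The red bar (253,190) is centred between the fingers. I'll descend and close.

Call:
{"fn": "step_arm", "kwargs": {
  "steps": "90 0 0 0.013 0 0 0;90 0 0 0.013 0 0 0;90 0 0 0.013 0 0 0;90 0 0 0.013 0 0 0;90 0 0 0.013 0 0 0;90 0 0 0.013 0 0 0;90 0 0 0.013 0 0 0;90 0 0 0.013 0 0 0;90 0 0 0.013 0 0 0;90 0 0 0.013 0 0 0;90 0 0 0 0 0 0"
}}

```text
time: 26.38
tool_pos: [0.5484, -0.1616, 0.1679]
orientation: [0.998, 0.065, -0.001, -0.0]
wrist_force: [0.3, 1.3, -0.1]
width: 0.0842
```

Call:
{"fn": "step_arm", "kwargs": {
  "steps": "0 0 0 0 0 0 0;0 0 0 0 0 0 0;0 0 0 0 0 0 0;0 0 0 0 0 0 0;0 0 0 0 0 0 0;0 0 0 0 0 0 0;0 0 0 0 0 0 0;0 0 0 0 0 0 0"
}}

```text
time: 27.38
tool_pos: [0.5488, -0.1617, 0.169]
orientation: [0.998, 0.065, -0.0, 0.0]
wrist_force: [1.5, -0.4, -1.4]
width: 0.0239
```

```bash
python3 chk.py 9
```

```text
side cap 102 [ 0.53198279 -0.03090275  0.14591956]
bluecap 32 [ 0.56118202 -0.27720024  0.14238054]
uprights 499 ((548.3832397460938, -157.08938598632812), (53.91535186767578, 100.4089126586914), 8.853013038635254) 0.18974331430099367
top cap 68 [ 0.52988314 -0.03822611  0.14748568]
bluecap 0 
uprights 71 ((544.6821899414062, -118.73567199707031), (42.28993606567383, 11.780611038208008), 7.482970714569092) 0.18189499587551838
[ 1.99973134  0.20430569 -0.29478889] [ 0.54875389 -0.16172629  0.16900513]
```

The handle is gripped (24 mm). I'll lift slowly, starting with a small test lift.

Call:
{"fn": "step_arm", "kwargs": {
  "steps": "0 0 0 -0.002 0 0 0;0 0 0 -0.004 0 0 0;0 0 0 -0.005 0 0 0;0 0 0 -0.005 0 0 0;0 0 0 -0.004 0 0 0;0 0 0 0 0 0 0;0 0 0 0 0 0 0;0 0 0 0 0 0 0"
}}

```text
time: 28.48
tool_pos: [0.5487, -0.1617, 0.1888]
orientation: [0.998, 0.065, -0.0, 0.0]
wrist_force: [0.5, -0.5, -8.3]
width: 0.0238
```

```bash
python3 chk.py 10 .168
```

```text
side cap 103 [ 0.53107272 -0.0314982   0.16588679]
bluecap 38 [ 0.56137456 -0.27892539  0.16662569]
uprights 530 ((548.611083984375, -156.82644653320312), (54.608943939208984, 102.9422378540039), 12.246636390686035) 0.2098946824844795
top cap 71 [ 0.52876858 -0.03918095  0.16683024]
bluecap 0 
uprights 78 ((545.1541748046875, -118.69249725341797), (41.56299591064453, 11.75081729888916), 7.638270378112793) 0.2028985013017015
[-0.03391192  0.92696352 -8.87992164] [ 0.54871617 -0.16174842  0.1889459 ]
```

View pics/side10.png

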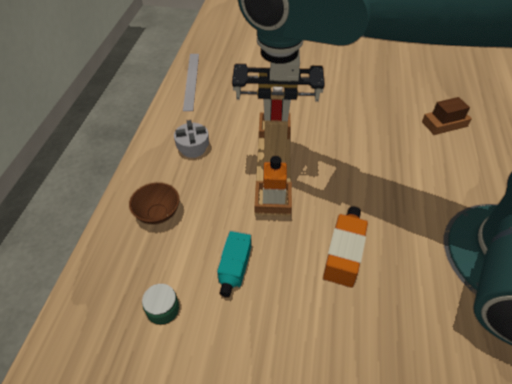

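The caddy rose level: both ends are up about 20 mm and the load is about 8.5 N. I'll continue to 10 cm.

Call:
{"fn": "step_arm", "kwargs": {
  "steps": "0 0 0 -0.003 0 0 0;0 0 0 -0.006 0 0 0;0 0 0 -0.008 0 0 0;0 0 0 -0.008 0 0 0;0 0 0 -0.008 0 0 0;0 0 0 -0.008 0 0 0;0 0 0 -0.008 0 0 0;0 0 0 -0.008 0 0 0;0 0 0 -0.008 0 0 0;0 0 0 -0.007 0 0 0;0 0 0 -0.005 0 0 0;0 0 0 -0.003 0 0 0;0 0 0 0 0 0 0;0 0 0 0 0 0 0;0 0 0 0 0 0 0;0 0 0 0 0 0 0;0 0 0 0 0 0 0;0 0 0 0 0 0 0"
}}

```text
time: 30.82
tool_pos: [0.5488, -0.1617, 0.2691]
orientation: [0.998, 0.065, -0.0, 0.0]
wrist_force: [-0.0, -0.2, -9.0]
width: 0.024
```

```bash
python3 chk.py 11 .248
python3 - <<'E'
from h import *
for nm in ['side11','top11']:
    z=np.load(nm+'.npz');im=z['im'];P=z['P']
    b=cv2.cvtColor(im,cv2.COLOR_RGB2HSV)
    # bay walls: brown, near each end, height
    for c in ([.532,-.037],[.566,-.285]):
        m=(np.hypot(P[...,0]-c[0],P[...,1]-c[1])<.065)&(P[...,2]>.125)&(P[...,2]<.15)
        if m.sum(): print(nm,c,m.sum(),'wall top z',np.percentile(P[m][:,2],[50,90]),np.round(P[m].mean(0),3))
E
python3 -c "
from h import *
listobj('top11',.012,.09)"
```

```text
side cap 117 [ 0.53167963 -0.0314555   0.24586   ]
bluecap 23 [ 0.56326323 -0.29229913  0.24680564]
uprights 603 ((550.1153564453125, -159.2835693359375), (55.582210540771484, 104.66453552246094), 12.242962837219238) 0.28994210552333943
top cap 86 [ 0.52941706 -0.04004363  0.24756525]
bluecap 0 
uprights 126 ((542.5338745117188, -121.81001281738281), (48.37779235839844, 17.298974990844727), 7.155771732330322) 0.2832547461772055
[-0.66619909  0.15850349 -8.90268684] [ 0.54880958 -0.16171874  0.26911845]
side11 [0.532, -0.037] 591 wall top z [0.13429848 0.14184888] [ 0.531 -0.019  0.135]
side11 [0.566, -0.285] 169 wall top z [0.13555444 0.13743761] [ 0.57  -0.278  0.135]
top11 [0.532, -0.037] 342 wall top z [0.13528155 0.13744238] [ 0.531 -0.039  0.135]
bench -0.0007493118997415893
[254. 115.] [ 234   96   40   40 1023] zt 0.051 [796.3  23.3] [116.2 110.9] 0.2 [63. 36. 22.]
[333. 124.] [318 108  32  33 829] zt 0.072 [ 770.1 -202.7] [85.9 85.5] 75.3 [129. 123. 121.]
[175. 148.] [163 136  25  25 483] zt 0.053 [707.8 248.3] [64.2 64.3] 89.1 [194. 191. 180.]
[215. 189.] [188 180  50  20 827] zt 0.052 [588.2 140.9] [138.1  50.8] 88.1 [ 43. 137. 129.]
[243. 273.] [ 212  256   68   33 1546] zt 0.068 [356.7  46. ] [179.5  66.5] 81.4 [186. 110.  65.]
[418. 365.] [ 398  341   43   43 1006] zt 0.073 [ 104.3 -417.6] [100.2  61.8] 27.0 [78. 45. 28.]
[258. 373.] [232 358  48  26 717] zt 0.08 [92.  24.5] [ 47.7 135.4] 12.5 [32. 43. 41.]
```

View pics/side11.png

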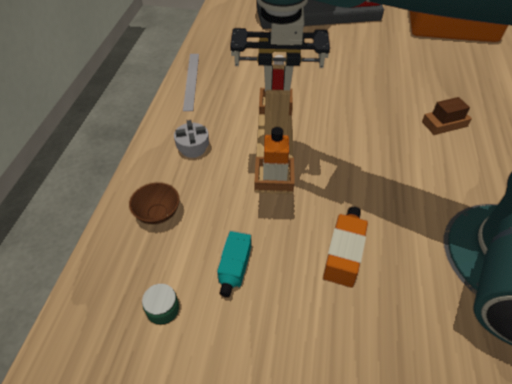

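View pics/top11.png

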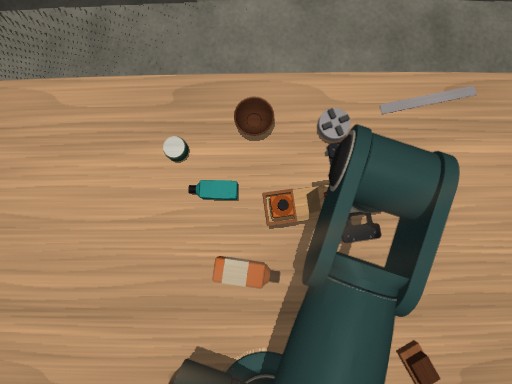

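The underside is about 99 mm up, the caddy is level and steady, and the other objects haven't moved. I'll hand it in.

```bash
python3 -c "
from cell import *
print(get_state()['joint_vel'],get_state()['width']); print(close_job())"
```

```text
[-2.86983128e-04 -6.37939310e-05 -7.49827844e-04  1.21302988e-03
  3.31822934e-04  1.54030567e-04] 0.023987275319483536
the job is handed in; nothing more can be done
None
```

I stood the small orange bottle upright in the empty bay, lowering it until the wrist force showed it touching the floor, and then let go. I then picked up the caddy by its red handle and handed the job in at about 31 s of the 58 s, still holding it.

What the last checks showed:
- **Height and level:** the caddy's underside is about 99 mm above the bench. The tops of the bay walls at both ends read about 135 mm.
- **Grip:** the jaws are closed on the bar at 24 mm, the load is about 9 N, and the joints were practically still.
- **Orange bottle:** its cap is within about 3 mm of the bay's centre, at the height expected for a bottle standing on the bay floor.
- **Chuck, bowl and tin:** all within about 1 mm of where they started in the top view.

**Weaker points in the checks:**
- The side and top cameras disagree by 5–9 mm in y. I used their average, which the wrist camera supported.
- In the final pose the arm hid the blue bottle from the top camera. Its standing was confirmed only by a few side-view pixels of its cap, at the right height, so its sideways position wasn't measured well.

No check failed.

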